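# Feel out the release notch of a board test jig and open its lid

### The job

Open the lid of the circuit-board test jig by its hidden release, with a fingertip alone: start on the soft pad at either end of the jig's near edge, slide lightly inwards along the row of pads until you feel the notch, and press down the catch inside it so that the lid springs up. Then move clear so that the lid can rise fully open by itself. Pick nothing up, and leave the tools and parts around the jig where they are.

Things in the scene. Friction and masses are not known exactly. Their poses are not given: they have to be found in the camera images.
- jig: clamshell circuit-board test jig, dark case 220 mm (x) by 336 mm (y), fixed on the mat, with a grey-framed window lid. Origin at the centre of its underside; x points away from the robot at yaw 0, z up. Front face at x = -110 mm. Along its near top edge runs a row of soft black pads. Behind it the lid's frame begins at x = -70 mm, 11 mm higher than the pads.
- jig_edge (a point): middle of the pad row, at the pads' top: x = -97, y = 0, z = 72 mm in the jig's frame, axes as the jig's, y along the row. The row is 22 mm wide. From either end inwards: end pad 36 mm, next pad 36 mm, then four middle places of 46 mm, centred at y = -69, -23, 23, 69 mm: three hold such pads, one, not always the same, is the release notch.
- pad_left_end: soft black edge pad, 36 x 22 mm, last of the row, centred at y = +146 mm in the jig's frame; origin 18 mm below its top, under its middle; axes as the jig's. Like every pad of the row it yields up to 4 mm downwards (0.5 N to start, then about 0.9 N per mm) and springs back.
- pad_left_next: soft black edge pad, 36 x 22 mm, second from the +y end, centred at y = +110 mm in the jig's frame; origin 18 mm below its top, under its middle; axes as the jig's. Like every pad of the row it yields up to 4 mm downwards (0.5 N to start, then about 0.9 N per mm) and springs back.
- pad_right_end: soft black edge pad, 36 x 22 mm, last of the row, centred at y = -146 mm in the jig's frame; origin 18 mm below its top, under its middle; axes as the jig's. Like every pad of the row it yields up to 4 mm downwards (0.5 N to start, then about 0.9 N per mm) and springs back.
- pad_right_next: soft black edge pad, 36 x 22 mm, second from the -y end, centred at y = -110 mm in the jig's frame; origin 18 mm below its top, under its middle; axes as the jig's. Like every pad of the row it yields up to 4 mm downwards (0.5 N to start, then about 0.9 N per mm) and springs back.
- pad_joint (a point): where the -y end pad and the next one meet (y = -128 mm), at the pads' top. Pads meet end to end; each end is bevelled 4 mm down over 9 mm, so a fingertip slides over the joints (best pressed in 1 to 2 mm). Pressed in 1.5 mm it feels about 2 N on one pad, up to 4 N across two, and nothing over the notch.
- catch (a joint): release catch, rad: 0 at rest, lets the lid go at 0.2, 0.32 fully down. It is the floor of the notch (a 46 mm gap in the row, open to the front and above): a black plate 42 mm along y, hinged at its rear (x = -79 mm in the jig's frame), with a raised bar along it at x = -103 mm, its top 11 mm below the pads' tops. The bar goes down 5 mm to 0.2, 8 mm to 0.32 rad, with up to 8 N. It springs back.
- lid (a joint): the jig's lid, rad: 0 shut, 1.15 open at its stop. Hinged at the back (x = +98, z = 66 mm in the jig's frame), 168 mm from hinge to front edge. Once the catch lets go, its own weak spring raises it all the way in about 3 to 5 s if nothing stands above it; a gripper in the way only stops it until it leaves.
- flux_bottle: small upright white plastic flux bottle, 34 mm across, 72 mm tall plus a thin needle; origin at the centre of its foot. Leave alone.
- tweezers: steel tweezers lying flat, 140 mm long, 6 mm high; origin under their middle. Leave alone.
- screwdriver: screwdriver lying flat, 150 mm long; origin under its middle. Leave alone.
- parts_dish: shallow round steel dish, 68 mm across, 22 mm tall; origin at the centre of its foot. Leave alone.
- solder_reel: aluminium reel lying on its side face, 56 mm across, 30 mm tall; origin at the centre of its foot. Leave alone.
- loose_board: bare circuit board lying flat, 50 x 85 x 4 mm; origin under its centre. Leave alone.
- pry_tool: flat dark plastic pry tool lying on the mat, 138 mm long, 5 mm thick; origin under its middle. Leave alone.

How it is judged:
By the outcome, as a careful person would: the job done as asked, in the order asked, and still so for the second after the job is handed in, with the robot touching nothing.
It also fails if it takes over 64 s, if anything falls off the work surface, if the arm or the gripper's body presses on something with over 40 N, if the wrist force passes 120 N, or if a joint passes its speed limit or range.

### The arm

A 7-joint arm with a two-finger parallel gripper is mounted at the origin on the work surface. World frame = base frame: x ahead of the robot, y to its left, z up, the work surface at z = 0. Lengths are in m, angles in rad, forces in N, time in s.
With the tool pointing down it reaches from about 0.35 to 0.9 m from the base axis. Payload 7.2 kg.
Tool frame: the origin (TCP) lies at the very end of the fingers, on their centre line; the grasp point (between the pads) lies 19 mm behind it (robot.pinch_z is the distance from the TCP to the grasp point, in m); z points along the fingers, y is the direction in which the jaws open and shut (so a half turn about z gives the same grasp; the last joint's range is limited). The gripper opens to 88 mm and grips with 3 to 60 N. Pads are 20 mm wide; open, the fingers measure 115 mm over their backs; the gripper's body (75 mm by 178 mm) begins 61 mm behind the grasp point.
Start: joints at [1.109, 0.411, -0.013, 1.596, 0.006, 1.134, -0.082], TCP at [0.24, -0.577, 0.223] pointing down, gripper open.
Joint ranges: [-2.95, 2.95], [-0.29, 1.99], [-1.47, 1.44], [0.14, 2.54], [-1.03, 4.17], [0.13, 1.85], [-2.86, 2.86]. Speed limits (rad/s): [2.39, 2.39, 3.01, 3.01, 3.14, 3.14, 3.14].

### API

Orientations are given as a unit quaternion [w, x, y, z].
In Python, from station import robot, vision gives the robot as it stands.
- The arm moves only by the tool send_rows, never from a script. Its argument "plan" is one flat list of numbers, 6 for each row, row after row: the shift along the tool's x, y, z in m, then the turn, a rotation vector about the tool's x, y, z in degrees. A call has 1 to 5 rows; each row is the pose to reach, as a shift and turn from the pose measured when the call began, along the tool's axes at that moment; what a row does not reach only later rows make up. A row lasts 1/12 s, in which the tool goes at most 41.7 mm and 7.16 degrees, less where a joint would pass 70% of its speed; a pose out of reach is approached as far as the arm can. A call with a gripper value outside its range is refused whole. "claw" is the opening, from 0 (shut) to 1 (fully open), set as the call begins (left out, the last holds). The fingers move at their own pace and stop on an object; "force" is the grip in N (left out, the last holds). Time passes only in rows, so rows that repeat a pose let the fingers close. It gives the time, the measured TCP pose, the force and the opening at its end, in the units of the state.
- robot.sense(): the state, without advancing time (a new reading comes with each control period).
- vision.snapshot(name): name is "scene" or "top"; returns a dict with "frame" (384x512x3 uint8, blue, green, red), "K" (3x3 intrinsics, pixels), "extrinsics" (4x4, takes a point from world to camera coordinates). Camera axes: x right, y up, looking along -z (the intrinsics and any distortion apply to the point x, -y, -z); pixel columns grow to the right and rows downward; lengths in m; the calibration is good to about 2 mm. A picture is of the moment at which its call begins. There is no depth.
- robot.close_job(): hands the job in, once; it reports no verdict.
The state is a dict: "t": time; "joint_pos": joint angles; "dq": joint speeds; "tau": joint torques, N m; "eef_pos": TCP position; "eef_rot": TCP orientation; "force": force on the tool from outside, world axes, zero at the start; "ft_torque": the same for the moment, N m; "finger_gap": opening from 0.0 (shut) to 1.0 (fully open).
Only numpy, scipy, OpenCV 4.12 (cv2) and the standard library are available. Lean on these libraries where they do the work, as an engineer would, in place of code of your own. Each camera call takes 0.05 s, during which the arm holds its last target.

## Working session

There is one attempt and no reset: what is moved stays moved. The work goes in short steps, Python scripts to look and compute and a tool call to move; the robot and the scene stay as the last step left them, time stands still between calls to the robot, and variables do not carry over. Pictures are saved under pics/ and viewed, and the job is handed in when it is done.

Besides the shell and the picture viewer there is one more tool, called as name(argument=value, ...) on one line, values as JSON. send_rows: Moves the arm, as the interface text tells. Its arguments: {"type":"object","properties":{"plan":{"type":"array","items":{"type":"number"}},"claw":{"type":"number"},"force":{"type":"number"}},"required":["plan"]}

```bash
mkdir -p pics; ls; python3 - <<'E'
from station import robot, vision
import cv2,numpy as np
s=robot.sense()
for k in s: print(k,np.round(s[k],4))
for n in ("scene","top"):
    d=vision.snapshot(n); cv2.imwrite(f"pics/{n}0.png",d["frame"]); print(n,np.array(d["K"]).round(2).tolist(),np.array(d["extrinsics"]).round(4).tolist(),[k for k in d])
E
```

```text
pics
t 0.0
joint_pos [ 1.1088  0.4119 -0.0127  1.597   0.0056  1.1343 -0.0822]
dq [-0.0004 -0.0015 -0.0016 -0.0004 -0.0007  0.001   0.001 ]
tau [ 5.00000e-04 -5.87938e+01  6.42500e-01 -2.91070e+01 -5.36000e-02
  1.84000e-02  2.00000e-04]
eef_pos [ 0.2396 -0.5767  0.2218]
eef_rot [-8.000e-04  9.807e-01  1.957e-01 -2.000e-04]
force [0.058  0.2781 0.6429]
ft_torque [-0.     -0.0291 -0.0238]
finger_gap 1.0021
scene [[360.5, 0.0, 253.8], [0.0, 360.5, 194.52], [0.0, 0.0, 1.0]] [[-0.2024, 0.9793, -0.0068, 0.0759], [-0.7711, -0.1551, 0.6175, 0.3882], [0.6037, 0.1303, 0.7865, -1.2647], [0.0, 0.0, 0.0, 1.0]] ['frame', 'K', 'extrinsics']
top [[390.1, 0.0, 252.98], [0.0, 390.1, 192.97], [0.0, 0.0, 1.0]] [[0.0171, -0.9988, 0.0457, -0.0006], [0.9886, 0.0238, 0.1488, -0.5993], [-0.1497, 0.0426, 0.9878, -0.7462], [0.0, 0.0, 0.0, 1.0]] ['frame', 'K', 'extrinsics']
```

View pics/scene0.png

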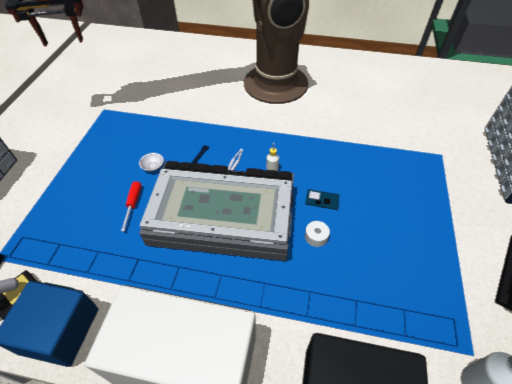

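View pics/top0.png

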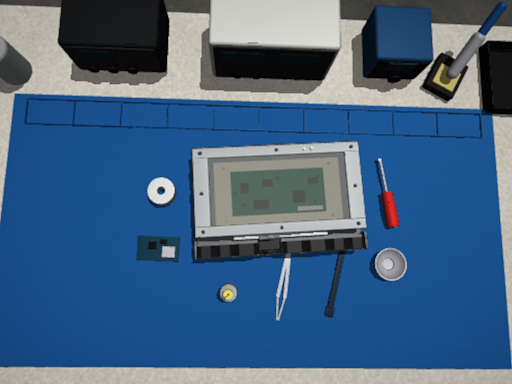

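```bash
python3 - <<'E'
import cv2
a=cv2.imread("pics/top0.png"); cv2.imwrite("pics/t_crop.png",cv2.resize(a[220:330,185:385],None,fx=4,fy=4,interpolation=cv2.INTER_CUBIC))
cv2.imwrite("pics/t_crop2.png",cv2.resize(a[135:265,185:385],None,fx=4,fy=4,interpolation=cv2.INTER_CUBIC))
a=cv2.imread("pics/scene0.png"); cv2.imwrite("pics/s_crop.png",cv2.resize(a[140:265,130:330],None,fx=4,fy=4,interpolation=cv2.INTER_CUBIC))
E
```

```text
(no output)
```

View pics/t_crop.png

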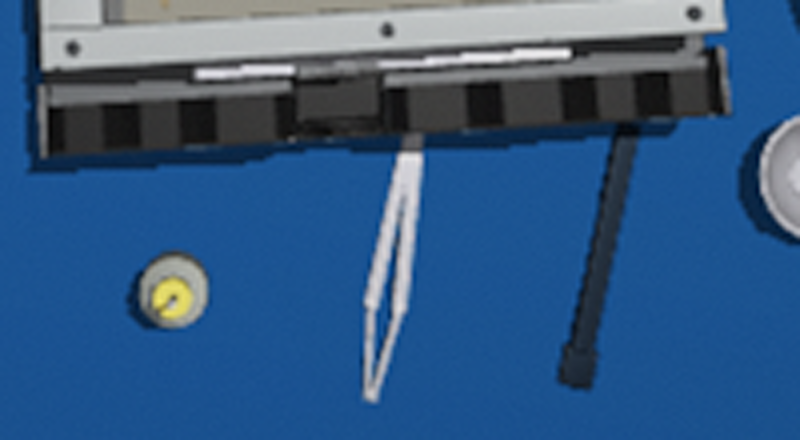

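View pics/t_crop2.png

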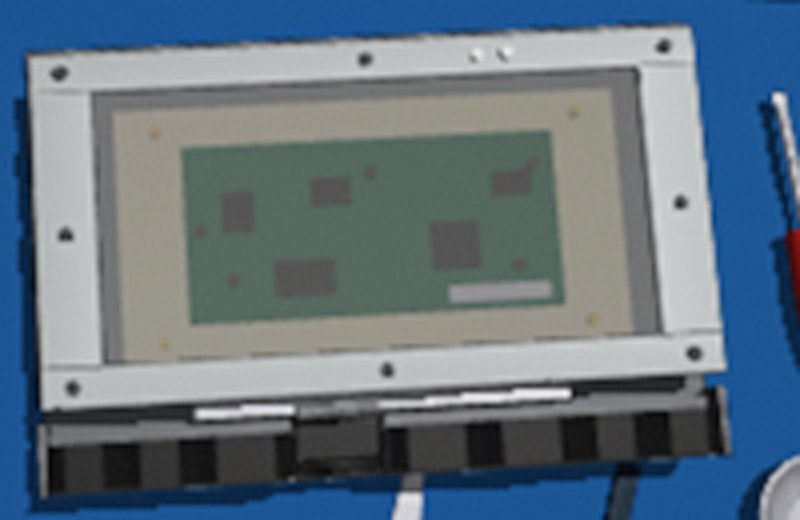

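View pics/s_crop.png

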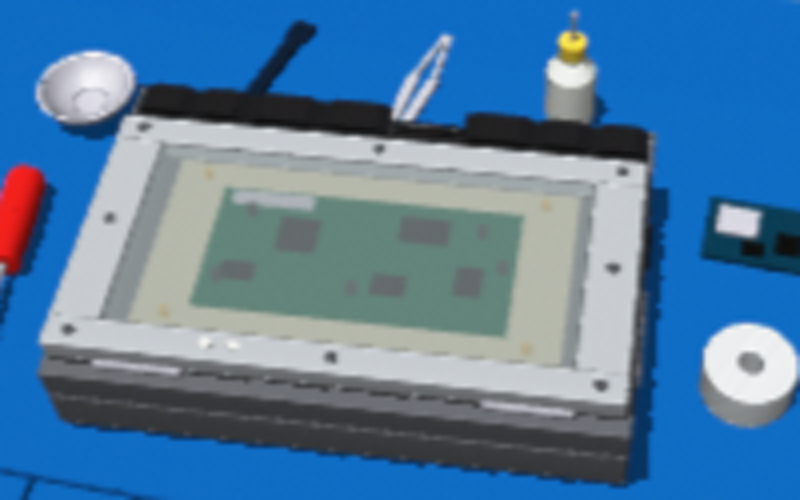

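```bash
python3 - <<'E'
import cv2,numpy as np
a=cv2.imread("pics/top0.png")
a=np.clip(a.astype(float)*2.0,0,255).astype('uint8')
for i,c in enumerate((190,280)):
    b=cv2.resize(a[225:265,c:c+95],None,fx=8,fy=8,interpolation=cv2.INTER_CUBIC)
    cv2.imwrite(f"pics/z{i}.png",b)
E
```

```text
(no output)
```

View pics/z0.png

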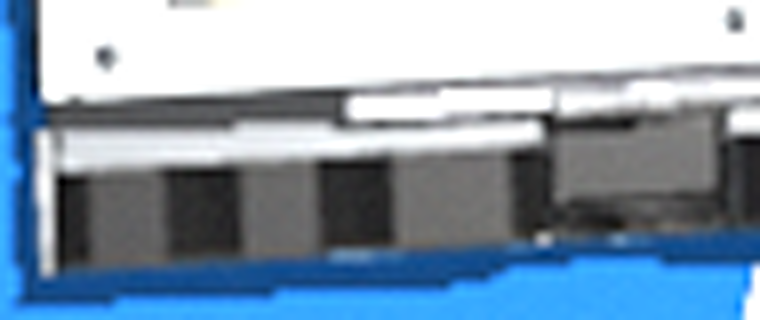

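View pics/z1.png

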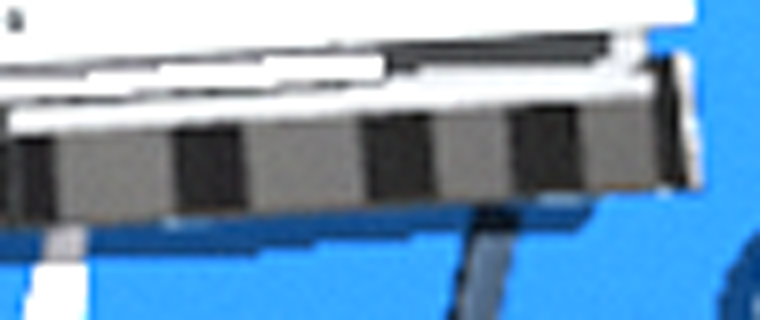

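```bash
cat > fit.py <<'E'
import numpy as np, cv2
from scipy.optimize import least_squares
def proj(P,K,E):
    p=np.c_[P,np.ones(len(P))]@np.array(E).T
    q=np.c_[p[:,0],-p[:,1],-p[:,2]]@np.array(K).T
    return q[:,:2]/q[:,2:]
E
python3 - <<'E'
from fit import *
from station import vision
d=vision.snapshot("top");s=vision.snapshot("scene")
print("cam",(-np.linalg.inv(np.array(d["extrinsics"])[:3,:3])@np.array(d["extrinsics"])[:3,3]))
ys=[155,137,119,101,83,55]; r0=[(91,174),(166,168),(245,166),(321,162),(392,158),(509,150)]; f0=[(89,266),(166,258),(241,253),(318,247),(394,243),(517,235)]
y1=[-9,-37,-55,-83,-101,-119,-137,-155]; r1=[(55,137),(172,128),(246,124),(360,114),(434,112),(508,108),(581,102),(653,97)]
f1=[(60,221),(177,212),(248,208),(371,200),(438,197),(515,192),(586,190),(660,186)]
g=lambda a,c:(np.array(a)+.5)/8-.5+[c,225]
P=np.array([(-86,y,72) for y in ys]+[(-108,y,72) for y in ys]+[(-86,y,72) for y in y1]+[(-108,y,72) for y in y1])/1e3
U=np.r_[g(r0,190),g(f0,190),g(r1,280),g(f1,280)]
def T(v,P,z=0):
    c,s_=np.cos(v[2]),np.sin(v[2]); return P@np.array([[c,-s_,0],[s_,c,0],[0,0,1]]).T+[v[0],v[1],z]
for z in (0,.003):
    o=least_squares(lambda v:(proj(T(v,P,z),d["K"],d["extrinsics"])-U).ravel(),[.6,0,0],loss='soft_l1')
    r=(proj(T(o.x,P,z),d["K"],d["extrinsics"])-U)
    print(z,o.x,np.abs(r).mean(0),r[:14:3].round(1).tolist())
    v=o.x
    Q=np.array([(-70,168,83),(-70,-168,83),(98,168,83),(98,-168,83)])/1e3
    print("top lid",proj(T(v,Q,z),d["K"],d["extrinsics"]).round(1).tolist(),"exp",g((42,102),190),g((693,22),280))
    Q=np.array([(-86,164,68),(-108,164,68),(-86,46,68),(-86,0,68),(-86,-164,68)])/1e3
    print("scene x4crop",((proj(T(v,Q,z),s["K"],s["extrinsics"])-[130,140])*4).round(0).tolist())
    for y in (146,128,23,-23): print(y,T(v,np.array([[-97,y,72],[-103,y,61]])/1e3,z).round(4).tolist())
np.save("jig.npy",v)
E
```

```text
cam [0.4807563  0.04543084 0.82635028]
0 [ 0.58806873 -0.03771311  0.07666755] [0.34384166 0.37619007] [[0.1, -0.3], [-0.3, -0.5], [0.8, -0.1], [0.7, 0.5], [-0.0, -0.7]]
top lid [[193.3, 237.8], [368.4, 227.6], [190.1, 151.1], [359.7, 143.3]] exp [194.8125 237.3125] [366.1875 227.3125]
scene x4crop [[644.0, 164.0], [646.0, 137.0], [457.0, 146.0], [385.0, 140.0], [134.0, 116.0]]
146 [[0.4802, 0.1004, 0.072], [0.4742, 0.1, 0.061]]
128 [[0.4815, 0.0825, 0.072], [0.4756, 0.082, 0.061]]
23 [[0.4896, -0.0222, 0.072], [0.4836, -0.0227, 0.061]]
-23 [[0.4931, -0.0681, 0.072], [0.4871, -0.0685, 0.061]]
0.003 [ 0.58803482 -0.03733172  0.0766553 ] [0.26311231 0.39648474] [[-0.2, -0.3], [-0.5, -0.5], [0.5, -0.1], [0.4, 0.6], [-0.0, -0.7]]
top lid [[192.9, 237.7], [368.7, 227.6], [189.7, 150.7], [360.0, 142.9]] exp [194.8125 237.3125] [366.1875 227.3125]
scene x4crop [[645.0, 160.0], [647.0, 134.0], [458.0, 143.0], [386.0, 137.0], [134.0, 113.0]]
146 [[0.4801, 0.1008, 0.075], [0.4742, 0.1004, 0.064]]
128 [[0.4815, 0.0829, 0.075], [0.4755, 0.0824, 0.064]]
23 [[0.4896, -0.0218, 0.075], [0.4836, -0.0223, 0.064]]
-23 [[0.4931, -0.0677, 0.075], [0.4871, -0.0682, 0.064]]
```

```bash
cat > h.py <<'E'
import numpy as np,sys
from scipy.spatial.transform import Rotation as R
from station import robot
v=np.load("jig.npy"); J=R.from_euler('z',v[2]); o=np.array([v[0],v[1],0])
def go(x,y,z):
    s=robot.sense(); w,a,b,c=s["eef_rot"]; Rt=R.from_quat([a,b,c,w]); p=np.array(s["eef_pos"])
    G=J*R.from_euler('x',np.pi)
    t=J.apply(np.array([x,y,z])/1e3)+o
    print("t",round(s["t"],2),"jig mm",(J.inv().apply(p-o)*1e3).round(1),"F jig",J.inv().apply(s["force"]).round(2),"gap",round(s["finger_gap"],2))
    print("shift mm",(Rt.inv().apply(t-p)*1e3).round(1),"turn deg",np.degrees((Rt.inv()*G).as_rotvec()).round(2))
go(*map(float,sys.argv[1:4]))
E
python3 h.py -101 146 120
```

```text
t 0.2 jig mm [-388.7 -511.3  222.1] F jig [-0.26  0.46  0.83] gap 1.0
shift mm [ 478.3 -534.7  102.6] turn deg [-5.000e-02  1.000e-02  1.817e+01]
```

send_rows(plan=[0.02,-0.022,0,0,0,3.6,0.045,-0.05,0,0,0,7.2,0.072,-0.08,0,0,0,10.8,0.099,-0.11,0,0,0,14.4,0.126,-0.14,0,0,0,18.2], claw=0)

```text
t: 0.62
eef_pos: [0.3024, -0.3975, 0.2221]
eef_rot: [-0.0, 0.999, 0.036, -0.0]
force: [0.3, 0.4, 0.3]
finger_gap: 0.667
```

```bash
python3 h.py -101 146 120
```

```text
t 0.62 jig mm [-312.3 -337.2  222.1] F jig [0.35 0.4  0.26] gap 0.67
shift mm [ 209.5 -483.9  102.5] turn deg [-0.06  0.03 -0.23]
```

send_rows(plan=[0.016,-0.037,0,0,0,0,0.032,-0.074,0,0,0,0,0.048,-0.111,0,0,0,0,0.064,-0.148,0,0,0,0,0.08,-0.185,0,0,0,0])

```text
t: 1.03
eef_pos: [0.3689, -0.2053, 0.2224]
eef_rot: [-0.0, 0.999, 0.036, -0.0]
force: [1.3, -0.5, 0.3]
finger_gap: 0.282
```

send_rows(plan=[0.016,-0.037,0,0,0,0,0.032,-0.074,0.01,0,0,0,0.048,-0.111,0.02,0,0,0,0.064,-0.148,0.03,0,0,0,0.08,-0.18,0.04,0,0,0])

```text
t: 1.45
eef_pos: [0.4358, -0.0173, 0.1824]
eef_rot: [-0.0, 0.999, 0.037, 0.0]
force: [0.4, -0.4, -0.6]
finger_gap: 0.006
```

```bash
python3 h.py -101 146 120
```

```text
t 1.45 jig mm [-150.2   31.6  182.4] F jig [ 0.35 -0.42 -0.55] gap 0.01
shift mm [  48.8 -114.5   62.5] turn deg [-0.03 -0.05 -0.19]
```

send_rows(plan=[0.014,-0.032,0.01,0,0,0,0.028,-0.064,0.025,0,0,0,0.042,-0.096,0.04,0,0,0,0.0488,-0.1145,0.055,0,0,0,0.0488,-0.1145,0.0625,0,0,-0.2])

```text
t: 1.87
eef_pos: [0.4762, 0.1054, 0.1186]
eef_rot: [-0.002, 0.999, 0.041, 0.0]
force: [-0.5, 0.7, -0.5]
finger_gap: 0.005
```

```bash
python3 h.py -101 146 78; python3 - <<'E'
from station import vision
import cv2
a=vision.snapshot("top")["frame"]; cv2.imwrite("pics/t1.png",cv2.resize(a[135:300,165:385],None,fx=3.5,fy=3.5))
a=vision.snapshot("scene")["frame"]; cv2.imwrite("pics/s1.png",cv2.resize(a[60:265,130:360],None,fx=2.9,fy=2.9))
E
```

```text
t 1.87 jig mm [-100.6  150.9  118.6] F jig [-0.43  0.76 -0.47] gap 0.01
shift mm [-0.5  5.  40.6] turn deg [-0.18 -0.01  0.33]
```

View pics/s1.png

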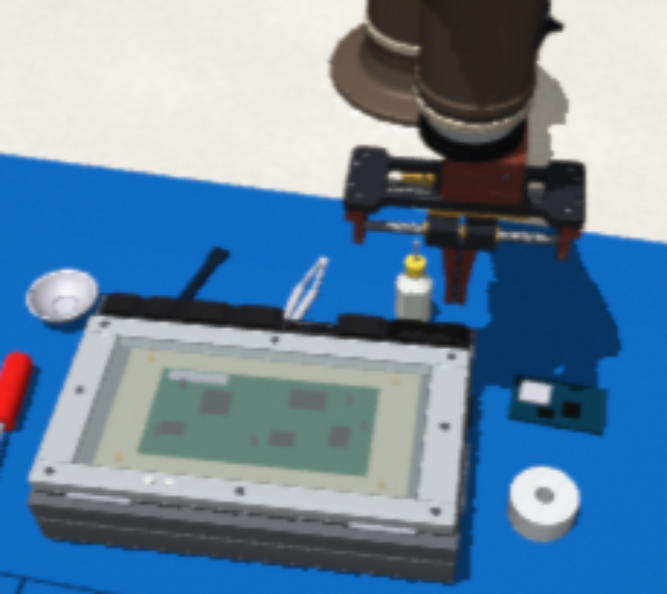

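View pics/t1.png

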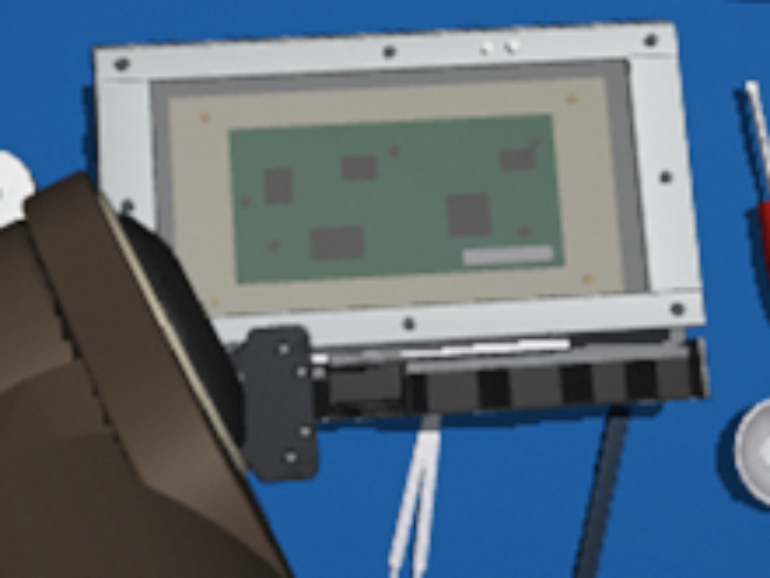

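```bash
python3 - <<'E'
from fit import *
from station import vision
from scipy.spatial.transform import Rotation as R
v=np.load("jig.npy"); 
d=vision.snapshot("top");s=vision.snapshot("scene")
# bottle yellow cap/needle top: top px (yellow centre), scene px (needle tip)
U1=np.array([185+172/4,220+298/4]);U2=np.array([130+572/4,140+40/4])
f=lambda p:np.r_[proj(p[None],d["K"],d["extrinsics"])[0]-U1,proj(p[None],s["K"],s["extrinsics"])[0]-U2]
o=least_squares(f,[.4,0,.08]);print(o.x,o.fun,R.from_euler('z',-v[2]).apply(o.x-[v[0],v[1],0]))
E
python3 h.py -101 146 78
```

```text
[0.40168815 0.05693045 0.07793015] [-0.25373288  0.03586064 -0.36505148 -0.00061153] [-0.17858082  0.10825584  0.07793015]
t 2.07 jig mm [-101.3  144.9  120.1] F jig [0.31 0.47 0.02] gap 0.0
shift mm [ 0.3 -1.1 42.1] turn deg [ 0.01 -0.01 -0.05]
```

send_rows(plan=[0,-0.001,0.012,0,0,0,0,-0.001,0.024,0,0,0,0,-0.001,0.034,0,0,0,0,-0.001,0.04,0,0,0,0,-0.001,0.042,0,0,0])

```text
t: 2.48
eef_pos: [0.4756, 0.0993, 0.0777]
eef_rot: [0.0, 0.999, 0.037, -0.0]
force: [0.0, 0.7, 0.8]
finger_gap: 0.004
```

```bash
python3 h.py -101 146 72
```

```text
t 2.48 jig mm [-101.7  144.9   77.7] F jig [0.09 0.7  0.84] gap 0.0
shift mm [ 0.7 -1.1  5.7] turn deg [ 0.03  0.03 -0.13]
```

send_rows(plan=[0.0005,-0.001,0.001,0,0,0,0.0005,-0.001,0.002,0,0,0,0.0005,-0.001,0.003,0,0,0,0.0005,-0.001,0.004,0,0,0,0.0005,-0.001,0.005,0,0,0])

```text
t: 2.9
eef_pos: [0.4763, 0.1003, 0.073]
eef_rot: [0.0, 0.999, 0.037, 0.0]
force: [0.4, -0.2, 2.8]
finger_gap: 0.004
```

```bash
python3 h.py -101 146 72
```

```text
t 2.9 jig mm [-100.8  145.8   73. ] F jig [ 0.38 -0.2   2.8 ] gap 0.0
shift mm [-0.2 -0.2  1. ] turn deg [ 0.04 -0.01 -0.13]
```

send_rows(plan=[0,0,0,0,0,0,0,0,0,0,0,0])

```text
t: 3.07
eef_pos: [0.4764, 0.1003, 0.0732]
eef_rot: [0.0, 0.999, 0.037, 0.0]
force: [-0.9, 0.2, 2.6]
finger_gap: 0.005
```

send_rows(plan=[0,0,0,0,0,0,0,0,0,0,0,0])

```text
t: 3.23
eef_pos: [0.4764, 0.1004, 0.0733]
eef_rot: [0.0, 0.999, 0.037, 0.0]
force: [-0.5, -0.3, 2.0]
finger_gap: 0.006
```

```bash
python3 h.py -101 146 72
```

```text
t 3.23 jig mm [-100.8  145.8   73.3] F jig [-0.48 -0.26  1.97] gap 0.01
shift mm [-0.2 -0.2  1.3] turn deg [ 0.05 -0.03 -0.13]
```

send_rows(plan=[0,0.003,0.0003,0,0,0,0,0.006,0.0003,0,0,0,0,0.009,0.0003,0,0,0,0,0.012,0.0003,0,0,0,0,0.015,0.0003,0,0,0])

```text
t: 3.65
eef_pos: [0.4776, 0.0851, 0.0731]
eef_rot: [0.0, 0.999, 0.037, 0.0]
force: [-0.1, 0.9, 1.8]
finger_gap: 0.003
```

```bash
python3 h.py -101 23 73.3
```

```text
t 3.65 jig mm [-100.7  130.5   73.1] F jig [-0.07  0.92  1.8 ] gap 0.0
shift mm [ -0.  107.5  -0.2] turn deg [ 0.04 -0.04 -0.13]
```

send_rows(plan=[0,0.003,0.0002,0,0,0,0,0.006,0.0002,0,0,0,0,0.009,0.0002,0,0,0,0,0.012,0.0002,0,0,0,0,0.015,0.0002,0,0,0])

```text
t: 4.07
eef_pos: [0.4788, 0.0697, 0.0729]
eef_rot: [0.0, 0.999, 0.037, 0.0]
force: [-0.1, 3.0, 3.0]
finger_gap: 0.006
```

send_rows(plan=[0,0.003,0.0002,0,0,0,0,0.006,0.0002,0,0,0,0,0.009,0.0002,0,0,0,0,0.012,0.0002,0,0,0,0,0.015,0.0002,0,0,0])

```text
t: 4.48
eef_pos: [0.4799, 0.0545, 0.0727]
eef_rot: [0.0, 0.999, 0.037, 0.0]
force: [-0.5, 2.2, 3.2]
finger_gap: 0.006
```

```bash
python3 h.py -101 23 73.3
```

```text
t 4.48 jig mm [-100.8   99.8   72.7] F jig [-0.28  2.23  3.24] gap 0.01
shift mm [-0.  76.8 -0.5] turn deg [ 0.05 -0.04 -0.14]
```

send_rows(plan=[0,0.003,-0.0002,0,0,0,0,0.006,-0.0004,0,0,0,0,0.009,-0.0004,0,0,0,0,0.012,-0.0004,0,0,0,0,0.015,-0.0004,0,0,0])

```text
t: 4.9
eef_pos: [0.481, 0.0392, 0.0731]
eef_rot: [0.0, 0.999, 0.037, 0.0]
force: [-0.9, 1.7, 2.9]
finger_gap: 0.006
```

send_rows(plan=[0,0.003,0,0,0,0,0,0.006,0,0,0,0,0,0.009,0,0,0,0,0,0.012,0,0,0,0,0,0.015,0,0,0,0])

```text
t: 5.32
eef_pos: [0.4821, 0.0239, 0.0731]
eef_rot: [0.0, 0.999, 0.037, 0.0]
force: [-0.8, 1.5, 2.0]
finger_gap: 0.008
```

```bash
python3 h.py -101 23 73.3
```

```text
t 5.32 jig mm [-100.9   69.1   73.1] F jig [-0.72  1.56  2.01] gap 0.01
shift mm [ 0.  46.1 -0.1] turn deg [ 0.06 -0.03 -0.13]
```

send_rows(plan=[0,0.003,0,0,0,0,0,0.006,0,0,0,0,0,0.009,0,0,0,0,0,0.012,0,0,0,0,0,0.015,0,0,0,0])

```text
t: 5.73
eef_pos: [0.4832, 0.0086, 0.0731]
eef_rot: [0.0, 0.999, 0.037, 0.0]
force: [-0.4, 2.5, 2.3]
finger_gap: 0.007
```

send_rows(plan=[0,0.003,0,0,0,0,0,0.006,0,0,0,0,0,0.009,0,0,0,0,0,0.012,0,0,0,0,0,0.015,0,0,0,0])

```text
t: 6.15
eef_pos: [0.4841, -0.007, 0.0729]
eef_rot: [0.001, 0.999, 0.037, -0.0]
force: [-0.1, 0.3, -0.3]
finger_gap: 0.007
```

send_rows(plan=[0,0.003,0,0,0,0,0,0.006,0,0,0,0,0,0.009,0,0,0,0,0,0.012,0,0,0,0,0,0.015,0,0,0,0])

```text
t: 6.57
eef_pos: [0.4852, -0.0223, 0.0729]
eef_rot: [0.001, 0.999, 0.037, -0.0]
force: [-0.7, 0.1, 0.5]
finger_gap: 0.007
```

```bash
python3 h.py -101 23 73.3
```

```text
t 6.57 jig mm [-101.4   22.9   72.9] F jig [-0.7   0.12  0.5 ] gap 0.01
shift mm [ 0.4 -0.1 -0.4] turn deg [ 0.08  0.01 -0.15]
```

The force dropped to zero at y≈38 and 23 mm, so the tip is over the notch, as the image showed. Now I press.

send_rows(plan=[-0.001,0,0.003,0,0,0,-0.001,0,0.006,0,0,0,-0.001,0,0.008,0,0,0,-0.001,0,0.01,0,0,0,-0.001,0,0.011,0,0,0])

```text
t: 6.98
eef_pos: [0.4835, -0.0223, 0.0616]
eef_rot: [0.001, 0.999, 0.037, -0.001]
force: [-2.6, -0.5, 5.4]
finger_gap: 0.008
```

send_rows(plan=[0,0,0.001,0,0,0,0,0,0.002,0,0,0,0,0,0.003,0,0,0,0,0,0.004,0,0,0,0,0,0.005,0,0,0])

```text
t: 7.4
eef_pos: [0.4832, -0.0223, 0.0566]
eef_rot: [0.001, 0.999, 0.037, -0.001]
force: [-2.9, -1.4, 4.8]
finger_gap: 0.006
```

```bash
python3 h.py -102 23 57
```

```text
t 7.4 jig mm [-103.4   23.    56.6] F jig [-2.98 -1.21  4.8 ] gap 0.01
shift mm [ 1.4  0.  -0.4] turn deg [ 0.09  0.13 -0.13]
```

send_rows(plan=[0,0,0.0005,0,0,0,0,0,0.0005,0,0,0])

```text
t: 7.57
eef_pos: [0.4831, -0.0222, 0.0561]
eef_rot: [0.001, 0.999, 0.037, -0.001]
force: [-2.8, -0.2, 4.8]
finger_gap: 0.005
```

```bash
python3 h.py -102 23 57; python3 - <<'E'
from station import vision
import cv2
a=vision.snapshot("scene")["frame"]; cv2.imwrite("pics/s2.png",cv2.resize(a[60:265,130:360],None,fx=2.9,fy=2.9))
E
```

```text
t 7.57 jig mm [-103.5   23.1   56.1] F jig [-2.79 -0.    4.81] gap 0.01
shift mm [ 1.5  0.1 -0.9] turn deg [ 0.1   0.14 -0.12]
```

View pics/s2.png

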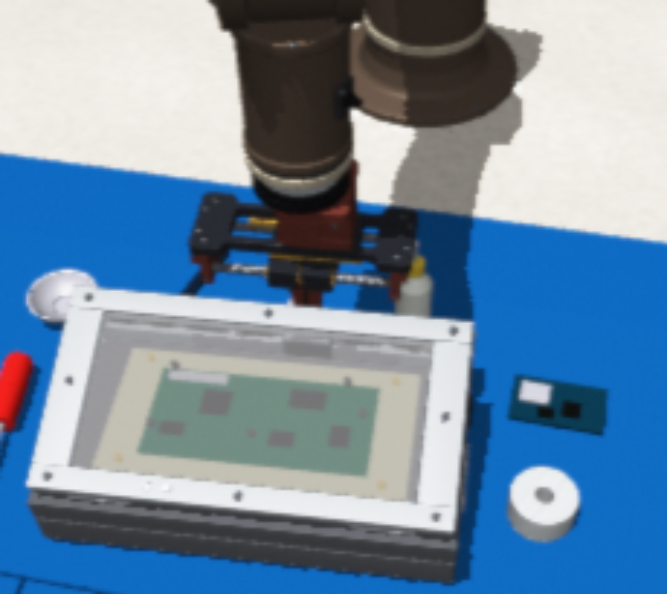

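send_rows(plan=[0,0,-0.01,0,0,0,-0.005,0,-0.025,0,0,0,-0.025,0,-0.04,0,0,0,-0.045,0,-0.06,0,0,0,-0.065,0,-0.08,0,0,0])

```text
t: 8.03
eef_pos: [0.4178, -0.0265, 0.1371]
eef_rot: [0.001, 0.999, 0.038, -0.001]
force: [0.2, -0.5, 0.7]
finger_gap: 0.004
```

send_rows(plan=[-0.01,0,-0.02,0,0,0,-0.025,0,-0.045,0,0,0,-0.035,0,-0.07,0,0,0,-0.045,0,-0.09,0,0,0,-0.045,0,-0.1,0,0,0])

```text
t: 8.45
eef_pos: [0.3728, -0.0297, 0.2402]
eef_rot: [0.001, 0.999, 0.038, 0.001]
force: [0.8, 1.0, -0.4]
finger_gap: 0.008
```

send_rows(plan=[0,0,0,0,0,0,0,0,0,0,0,0,0,0,0,0,0,0,0,0,0,0,0,0,0,0,0,0,0,0])

```text
t: 8.87
eef_pos: [0.3725, -0.0295, 0.2393]
eef_rot: [0.001, 0.999, 0.038, -0.0]
force: [-1.1, -0.9, -0.3]
finger_gap: 0.006
```

```bash
python3 h.py -102 23 57; python3 - <<'E'
from station import vision
import cv2
a=vision.snapshot("scene")["frame"]; cv2.imwrite("pics/s3.png",cv2.resize(a[20:265,110:360],None,fx=2.4,fy=2.4))
E
```

```text
t 8.87 jig mm [-214.3   24.3  239.3] F jig [-1.15 -0.8  -0.31] gap 0.01
shift mm [112.4   0.8 182.3] turn deg [ 0.11  0.03 -0.05]
```

View pics/s3.png

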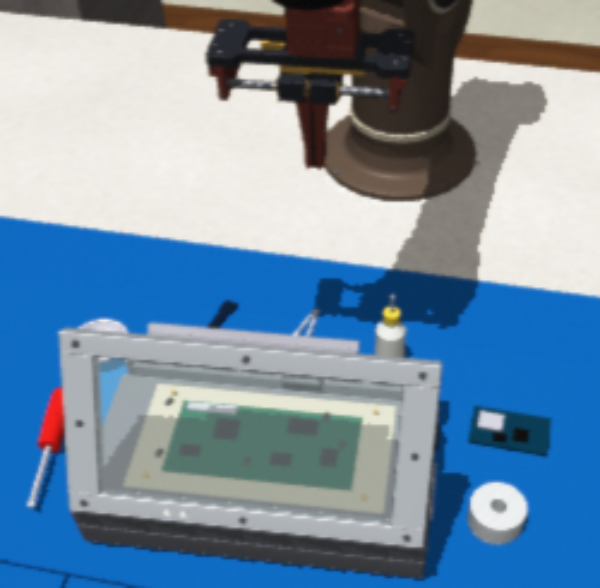

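The lid is rising and the gripper is clear. I wait until it stops.

send_rows(plan=[0,0,0,0,0,0,0,0,0,0,0,0,0,0,0,0,0,0,0,0,0,0,0,0,0,0,0,0,0,0])

```text
t: 9.33
eef_pos: [0.3725, -0.0295, 0.2393]
eef_rot: [0.001, 0.999, 0.038, -0.0]
force: [1.0, -0.1, -0.5]
finger_gap: 0.006
```

send_rows(plan=[0,0,0,0,0,0,0,0,0,0,0,0,0,0,0,0,0,0,0,0,0,0,0,0,0,0,0,0,0,0])

```text
t: 9.75
eef_pos: [0.3725, -0.0295, 0.2394]
eef_rot: [0.001, 0.999, 0.038, -0.0]
force: [-0.8, -0.0, 0.1]
finger_gap: 0.004
```

send_rows(plan=[0,0,0,0,0,0,0,0,0,0,0,0,0,0,0,0,0,0,0,0,0,0,0,0,0,0,0,0,0,0])

```text
t: 10.17
eef_pos: [0.3725, -0.0295, 0.2394]
eef_rot: [0.001, 0.999, 0.038, -0.0]
force: [0.2, -0.8, -0.5]
finger_gap: 0.009
```

send_rows(plan=[0,0,0,0,0,0,0,0,0,0,0,0,0,0,0,0,0,0,0,0,0,0,0,0,0,0,0,0,0,0])

```text
t: 10.58
eef_pos: [0.3725, -0.0295, 0.2394]
eef_rot: [0.001, 0.999, 0.038, -0.0]
force: [0.2, -0.7, 0.3]
finger_gap: 0.004
```

send_rows(plan=[0,0,0,0,0,0,0,0,0,0,0,0,0,0,0,0,0,0,0,0,0,0,0,0,0,0,0,0,0,0])

```text
t: 11.0
eef_pos: [0.3725, -0.0295, 0.2394]
eef_rot: [0.001, 0.999, 0.038, -0.0]
force: [-1.0, 0.1, -0.3]
finger_gap: 0.005
```

send_rows(plan=[0,0,0,0,0,0,0,0,0,0,0,0,0,0,0,0,0,0,0,0,0,0,0,0,0,0,0,0,0,0])

```text
t: 11.42
eef_pos: [0.3725, -0.0295, 0.2394]
eef_rot: [0.001, 0.999, 0.038, -0.0]
force: [0.1, -0.0, -0.8]
finger_gap: 0.004
```

send_rows(plan=[0,0,0,0,0,0,0,0,0,0,0,0,0,0,0,0,0,0,0,0,0,0,0,0,0,0,0,0,0,0])

```text
t: 11.83
eef_pos: [0.3725, -0.0295, 0.2394]
eef_rot: [0.001, 0.999, 0.038, -0.0]
force: [0.5, -0.2, -0.1]
finger_gap: 0.009
```

send_rows(plan=[0,0,0,0,0,0,0,0,0,0,0,0,0,0,0,0,0,0,0,0,0,0,0,0,0,0,0,0,0,0])

```text
t: 12.25
eef_pos: [0.3725, -0.0295, 0.2394]
eef_rot: [0.001, 0.999, 0.038, -0.0]
force: [0.2, 1.1, -0.4]
finger_gap: 0.003
```

```bash
python3 - <<'E'
from station import vision
import cv2
a=vision.snapshot("scene")["frame"]; cv2.imwrite("pics/s4f.png",a); cv2.imwrite("pics/s4.png",cv2.resize(a[20:265,110:360],None,fx=2.4,fy=2.4))
E
```

send_rows(plan=[0,0,0,0,0,0,0,0,0,0,0,0,0,0,0,0,0,0,0,0,0,0,0,0,0,0,0,0,0,0])

```text
t: 12.72
eef_pos: [0.3725, -0.0295, 0.2394]
eef_rot: [0.001, 0.999, 0.038, -0.0]
force: [-0.6, -0.9, -0.3]
finger_gap: 0.007
```

send_rows(plan=[0,0,0,0,0,0,0,0,0,0,0,0,0,0,0,0,0,0,0,0,0,0,0,0,0,0,0,0,0,0])

```text
t: 13.13
eef_pos: [0.3725, -0.0295, 0.2394]
eef_rot: [0.001, 0.999, 0.038, -0.0]
force: [0.5, 0.4, -0.7]
finger_gap: 0.004
```

```bash
python3 - <<'E'
from station import vision
import cv2,numpy as np
from fit import *
from scipy.spatial.transform import Rotation as R
d=vision.snapshot("scene");a=d["frame"]; b=cv2.imread("pics/s4f.png"); print((cv2.absdiff(a,b).max(2)>40).sum())
t=vision.snapshot("top"); cv2.imwrite("pics/t4.png",t["frame"])
v=np.load("jig.npy")
# predicted lid front edge at 1.15 rad (lid top 83: 17 above hinge)
th=1.15
x=.098-.168*np.cos(th)+.017*np.sin(th); z=.069+.168*np.sin(th)+.017*np.cos(th)
Q=R.from_euler('z',v[2]).apply([[x,.16,z],[x,-.16,z]])+[v[0],v[1],0]
print((proj(Q,d["K"],d["extrinsics"])-[110,20])*2.4)
E
```

```text
0
[[434.66289981 379.16636468]
 [ 50.0163166  343.88600944]]
```

View pics/s4.png

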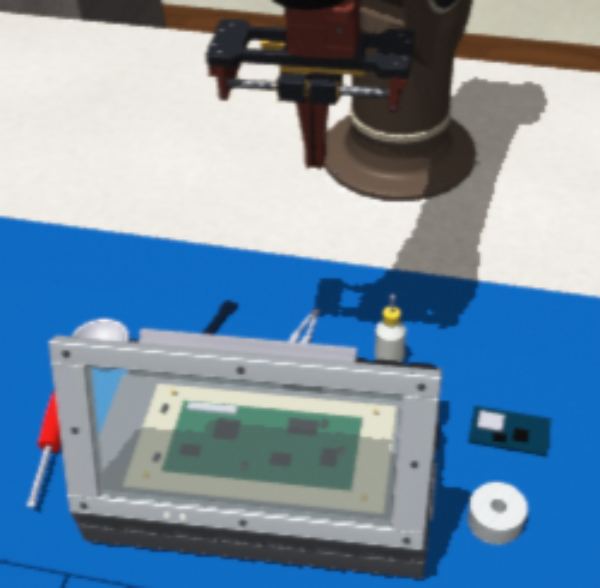

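View pics/t4.png

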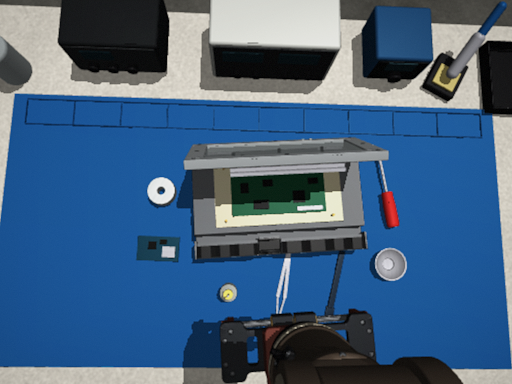

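The lid's front edge, at crop pixels (50,342) to (440,370), is where the geometry puts it at 1.15 rad: (50,344) to (435,379). It has stopped moving, and the tools and parts stand where they were. I hand the job in.

```bash
python3 -c "
from station import robot
print(robot.close_job())"
```

```text
the job is handed in; nothing more can be done
None
```

The lid is fully open and the job is handed in, at about 13 s on the robot's clock.

- **What I did:** With the gripper shut, I set the fingertip on the +y end pad, pressed in about 1.5 mm. I slid it inwards along the pads at roughly 2–3 N on the readings between moves. At y ≈ +38 mm the force fell to zero: that was the notch, centred at y = +23 mm, where the pictures had shown it. I pressed the catch bar down about 8 mm at about 5 N, saw the lid start to rise, and moved up and back clear of it.
- **Last checks:** Two scene pictures about 0.9 s apart were identical, so the lid had stopped. Its front edge was within about 4 pixels of where the geometry puts it at 1.15 rad. By eye, the tools and parts are where they were, and the robot touches nothing.
- **Disagreement:** The pads were about 3 mm higher than if the jig stood at z = 0, probably because of the mat's thickness. I allowed for that in the press, and no check failed.

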